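# Nest the stone-sorting cups on the leaning desk stand

## Robot

A 6-joint arm with a two-finger parallel gripper is mounted at the origin on the work surface. World frame = base frame: x ahead of the robot, y to its left, z up, the work surface at z = 0. Lengths are in m, angles in rad, forces in N, time in s.
With the tool pointing down it reaches from about 0.325 to 1 m from the base axis. Payload 5.1 kg.
Tool frame: the origin (TCP) lies midway between the tips of the shut fingers; the grasp point (between the pads) lies 19 mm behind it; z points along the fingers, y is the line along which they close (so a half turn about z gives the same grasp; the last joint's range is limited). The gripper opens to 85 mm and grips with 20 to 120 N. Pads are 22 mm wide; open, the fingers measure 114 mm over their backs; the gripper's body (76 mm by 85 mm) begins 54 mm behind the grasp point. The pads swing forward as they close: fully open they stand 13 mm farther back than shut.
Start: joints at [-1.353, 0.124, 1.65, -0, 1.367, -0.083], TCP at [0.193, -0.621, 0.231] pointing down, gripper open.
Joint ranges: [-2.61, 2.61], [-1.02, 2.33], [0.03, 2.71], [-1.35, 4.49], [0.32, 2.68], [-2.91, 2.91]. Speed limits (rad/s): [2.57, 2.57, 3.14, 3.14, 3.14, 3.14].

## Interface

Orientations are given as a rotation vector (axis times angle).
In Python, from cell import manip gives the robot as it stands.
- The arm moves only by the tool move_arm, never from a script. Its argument "rows" is a list of rows, each a list of 3 entries, a list of its own where there are three numbers: the closure, from -1 (fully open) to 1 (shut), then the shift along the tool's x, y, z in cm, then the turn, a rotation vector about the tool's x, y, z in rad. A call has 1 to 20 rows; each row is the pose to reach, as a shift and turn from the pose commanded when the call began, along the tool's axes at that moment; what a row does not reach only later rows make up. A row lasts 1/8 s, in which the tool goes at most 62.5 mm and 10.7 degrees, less where a joint would pass 70% of its speed; a pose out of reach is approached as far as the arm can. A call with a gripper value outside its range is refused whole. The fingers move at their own pace and stop on an object; the grip force is fixed at half the most. Time passes only in rows, so rows that repeat a pose let the fingers close. It gives the time, the measured TCP pose, the force, the opening and the grip force at its end, in the units of the state.
- manip.read_state(): the state, without advancing time (a new reading comes with each control period).
- manip.grab_frame(name): name is "side" or "top"; returns the picture (420x560x3 uint8, red, green, blue); there is no depth.
- manip.camera_info(name): a dict with "fov_y" (degrees; the focal length in pixels is half the picture's height over the tangent of half this angle, whatever the lens; pixels are square), "cx", "cy" (the principal point, pixels), "k1" (the pictures are not rectified: a ray, as slopes to the right and down, at radius r is drawn at 1 + k1 r^2 times it, then the intrinsics apply), "R" (3x3) and "t" (3): a world point X has camera coordinates R X + t. Camera axes: x right, y down, z forward; pixel columns grow to the right and rows downward; lengths in m; the calibration is good to about 2 mm. A picture is of the moment at which its call begins. camera_info takes no time and is no camera call.
- manip.hand_in(): hands the job in; it is judged then, once.
Trained networks look in the newest picture that a camera, given by its name, has taken for a name from the list of things; names that differ only in an ending like _2 or _b are one class to them, and where a whole thing is asked for, a point or a joint stands for the part that bears it (a point fixed in the world has none). Each returns a list of dicts, best first, with "confidence" (0 to 1); they miss things now and then, are a little off and sometimes report something else, mostly with a low value. They report only what shows in the picture. A call takes as long as a camera call. They do not tell look-alikes from the thing itself.
- manip.boxes_of(camera, name): "position" ([x, y, z] in m, in the coordinates of the camera as it stood for that picture, good to about 4 mm: the middle of the surface that is visible of it).
- manip.outline_of(camera, name): "region" (420x560 bool, what is visible of it).
- manip.place_of(camera, name): "position" ([x, y, z] in m, in the coordinates of the camera as it stood for that picture, good to about 4 mm: a listed point, or the origin of a listed thing).
The state is a dict: "t": time; "joint_positions": joint angles; "dq": joint speeds; "joint_torque": joint torques, N m; "tool_pos": TCP position; "tcp_rot": TCP orientation; "force": force on the tool from outside, world axes, zero at the start; "ft_torque": the same for the moment, N m; "opening": finger opening in m; "grip_force": force on a finger pad.
Only numpy, scipy, OpenCV 4.12 (cv2) and the standard library are available. Lean on these libraries where they do the work, as an engineer would, in place of code of your own. Each camera call takes 0.05 s, during which the arm holds its last target. There are 200 camera calls.

## Task

Nest the blue cup into the white cup on the leaning stand and then the red cup into the blue one, so that all three make one straight, fully nested stack. Press each cup home as you nest it, feeling the soft seat sink until it comes up firm, with a push of about 15 N (at least 10 N), but never with a hard shove of more than 25 N. Let the seat come back up, let go, and leave the other things on the desk where they are.

Things in the scene. Friction and masses are not known exactly. Their poses are not given: they have to be found in the camera images.
- seat_mid (a point): white cup, the sprung seat of the stand (not removable), same shape as the blue cup. Point on its axis half-way up (33 mm from rim and foot); z along the axis out of the mouth, y level. Leans to its own -x side, roughly towards the robot. Cups go in along -z. A cup is home when its shoulder rests on this rim: its middle is then 22 mm further along z, its collar stands 22 mm proud
- blue_mid (a point): blue plastic cup, round, 66 mm tall, upright on the desk, about 0.09 kg. Upper 22 mm: straight collar, 62 mm outside, 57.6 mm inside. Below it a shoulder step, then a cone from 54 mm down to the 36 mm foot. Walls 2.2 mm, open top. Point on its axis half-way up (33 mm from rim and foot), z towards the mouth. In another cup it is 1.8 mm loose on the radius when home, looser before
- red_mid (a point): red cup, else the same as the blue one, upright on the desk; point on its axis half-way up, z towards the mouth. It goes into the blue cup, again 22 mm further along the axis. Friction can stop a cup short of home: the lean is too flat to rely on sliding
- seat (a joint): how far (m) the white cup, with all nested in it, has sunk along its axis: 0 when free. It sinks softly (about 4 N) for a distance that differs each time (1 to 10 mm, not measured), then meets a firm rubber cushion, 4 N per mm: 10 N about 1.3 mm into it, 15 N 2.5 mm, 28 N 5.8 mm. Follow it back up before letting go: let go at once, it can throw the cup out
- lean (a joint): lean (rad) of the white cup from vertical, 0.40 to 0.58. The hinge is stiff (4 N m) and stays where it is; it need not be moved
- stand: the stand: a dark steel foot 150 x 120 x 12 mm, fixed to the desk, with two aluminium cheeks up to 72 mm. Origin under its centre; the white cup leans to its -x side about a level axis (y) 56 mm above the origin
- bangle: bystander: red bangle lying flat, 72 mm across, 16 mm high; origin at its underside. Leave it alone
- penpot: bystander: dark steel pot 68 mm across, 90 mm tall, with pencils up to about 170 mm; origin at its underside. Leave it alone
- gembox: bystander: clear open plastic box 90 x 70 x 35 mm; origin at its underside. Leave it alone
Not all that is in view belongs to the job. Of the things that look like the part that bears red_mid, take the one that is nearest to the robot's base at the start.

How it is judged:
On the way, in this order (a step that is already met when the one before it is completed fails the run):
1. the blue cup is fully nested in the white cup while it is pressed on the white cup with more than 8 N (z of blue_mid in the frame of seat_mid between 0.017 and 0.0247 m and x of blue_mid in the frame of seat_mid between -0.004 and 0.004 m and y of blue_mid in the frame of seat_mid between -0.004 and 0.004 m and angle between the z axis of blue_mid and the z axis of seat_mid, either way round below 0.09 rad and contact force between blue and seat above 8 N), for 0.15 s.
2. the red cup is fully nested in the blue cup, itself nested in the white one, while it is pressed on the blue cup with more than 8 N (z of blue_mid in the frame of seat_mid between 0.017 and 0.0247 m and x of blue_mid in the frame of seat_mid between -0.004 and 0.004 m and y of blue_mid in the frame of seat_mid between -0.004 and 0.004 m and angle between the z axis of blue_mid and the z axis of seat_mid, either way round below 0.09 rad and z of red_mid in the frame of blue_mid between 0.017 and 0.0247 m and x of red_mid in the frame of blue_mid between -0.004 and 0.004 m and y of red_mid in the frame of blue_mid between -0.004 and 0.004 m and angle between the z axis of red_mid and the z axis of blue_mid, either way round below 0.09 rad and contact force between red and blue above 8 N), for 0.15 s.
At the end, for the whole second after the job is handed in: Blue nested in white and red in blue: each cup's middle 17 to 24.7 mm (home: 22) beyond that of the cup below along its axis, within 4 mm sideways, axes within 0.09 rad; seat back up (pressed less than 2.5 mm); cups at rest (z of blue_mid in the frame of seat_mid between 0.017 and 0.0247 m and x of blue_mid in the frame of seat_mid between -0.004 and 0.004 m and y of blue_mid in the frame of seat_mid between -0.004 and 0.004 m and angle between the z axis of blue_mid and the z axis of seat_mid, either way round below 0.09 rad and z of red_mid in the frame of blue_mid between 0.017 and 0.0247 m and x of red_mid in the frame of blue_mid between -0.004 and 0.004 m and y of red_mid in the frame of blue_mid between -0.004 and 0.004 m and angle between the z axis of red_mid and the z axis of blue_mid, either way round below 0.09 rad and value of joint seat below 0.0025 m and linear speed of each of blue, red below 0.02 m/s); the robot touches nothing.
It fails at once if the white cup is pressed with more than 28 N (contact force between any of blue, red, the fingers and seat above 28 N).
It fails at once if the bangle, pencil pot or gem box is moved by more than 30 mm or tipped (distance of any of bangle, penpot, gembox from where it was at the start of the episode above 0.03 m or angle between any of bangle, penpot, gembox's own z axis and vertical above 0.4 rad).
It also fails if it takes over 72 s, if anything falls off the work surface, if the arm or the gripper's body presses on something with over 40 N, if the wrist force passes 120 N, or if a joint passes its speed limit or range.

## Working session

There is one attempt and no reset: what is moved stays moved. The work goes in short steps, Python scripts to look and compute and a tool call to move; the robot and the scene stay as the last step left them, time stands still between calls to the robot, and variables do not carry over. Pictures are saved under pics/ and viewed, at most 10 in all, crops included, and the job is handed in when it is done.

Besides the shell and the picture viewer there is one more tool, called after "Request:" as name(argument=value, ...), one argument or row to a line, values as JSON. move_arm: Moves the arm, as the interface text tells. Its arguments: {"type":"object","properties":{"rows":{"type":"array"}},"required":["rows"]}

```bash
mkdir -p pics; cat > h.py <<'E'
import numpy as np, cv2
from scipy.spatial.transform import Rotation as Ro
from cell import manip
def w(cam,p):
    c=manip.camera_info(cam); return np.array(c["R"]).T@(np.array(p)-np.array(c["t"]))
def px(cam,X):
    c=manip.camera_info(cam); p=np.array(c["R"])@np.array(X)+np.array(c["t"]); s=p[:2]/p[2]
    f=210/np.tan(np.radians(c["fov_y"]/2)); s=s*(1+c["k1"]*(s@s)); return np.round([c["cx"]+f*s[0],c["cy"]+f*s[1]],1)
def look(names,fn="place_of",cams=("side","top")):
    for cam in cams:
        for n in names:
            for d in getattr(manip,fn)(cam,n):
                X=w(cam,d["position"]); print(cam,n,round(d["confidence"],2),np.round(X,4),px(cam,X))
def T(): 
    s=manip.read_state(); return np.array(s["tool_pos"]),Ro.from_rotvec(s["tcp_rot"])
E
python3 - <<'E'
from h import *
a=[manip.grab_frame(c) for c in("side","top")]
cv2.imwrite("pics/a.png",a[0][:,:,::-1]);cv2.imwrite("pics/b.png",a[1][:,:,::-1])
look(["seat_mid","blue_mid","red_mid","stand","bangle","penpot","gembox"])
s=manip.read_state();print(s)
for c in("side","top"):print(manip.camera_info(c))
E
```

```text
side blue_mid 0.92 [0.4433 0.1991 0.0339] [312.1 315. ]
side red_mid 0.63 [ 0.4958 -0.2111  0.0316] [306.  169.7]
side red_mid 0.58 [ 0.5595 -0.4206  0.0364] [291.4 116.1]
side red_mid 0.56 [ 0.5239 -0.3254  0.0331] [300.  139.5]
side stand 0.8 [ 0.6456 -0.0352 -0.0035] [238.3 225.2]
side stand 0.36 [ 0.6767 -0.3021 -0.002 ] [245.7 149.8]
side bangle 0.74 [ 0.3816 -0.0008  0.0004] [345.  246.7]
side penpot 0.74 [ 0.676 -0.3    0.002] [245.7 149.3]
side penpot 0.59 [ 0.6832  0.3173 -0.0045] [186.1 363.1]
side gembox 0.71 [ 6.783e-01 -3.034e-01  1.000e-04] [245.2 148.9]
top seat_mid 0.96 [ 0.6433 -0.0387  0.0714] [278.4 172.2]
top seat_mid 0.26 [ 0.6882  0.32   -0.0048] [137.2 159.5]
top blue_mid 0.83 [0.4469 0.2066 0.0308] [172.6 254.6]
top red_mid 0.97 [ 0.5262 -0.3245  0.034 ] [395.4 226.6]
top red_mid 0.85 [ 0.4967 -0.2095  0.0313] [348.  237.9]
top red_mid 0.82 [ 0.5618 -0.4202  0.0316] [433.3 213.2]
top stand 0.92 [ 0.6516 -0.0404 -0.0009] [278.3 176.5]
top bangle 0.53 [0.3886 0.0042 0.0029] [257.7 281.7]
top penpot 0.74 [ 6.890e-01  3.206e-01 -6.000e-04] [136.5 158.7]
top gembox
[... 652 characters left out ...]
01694641,  0.01523761]), 'grip_force': 0.0, 'opening': 0.08545558133308653}
{'fov_y': 51.181129857887846, 'cx': 286.94771047429987, 'cy': 205.9882568776491, 'k1': -0.08730636134221158, 'R': array([[-0.99219247, -0.12469845, -0.00209889],
       [-0.09478553,  0.76490726, -0.63712839],
       [ 0.08105438, -0.63195505, -0.77075483]]), 't': array([0.51591185, 0.13322168, 1.00370882])}
{'fov_y': 52.367649970832595, 'cx': 274.31344655742083, 'cy': 211.49937331033112, 'k1': -0.059477017312039596, 'R': array([[ 0.02167796, -0.99956603,  0.01994549],
       [-0.98505002, -0.02476491, -0.17047918],
       [ 0.17089914, -0.01595167, -0.98515939]]), 't': array([-0.04440431,  0.55252319,  0.96322437])}
```

View pics/a.png

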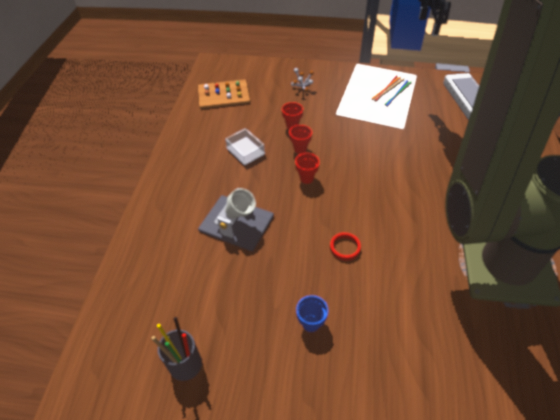

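View pics/b.png

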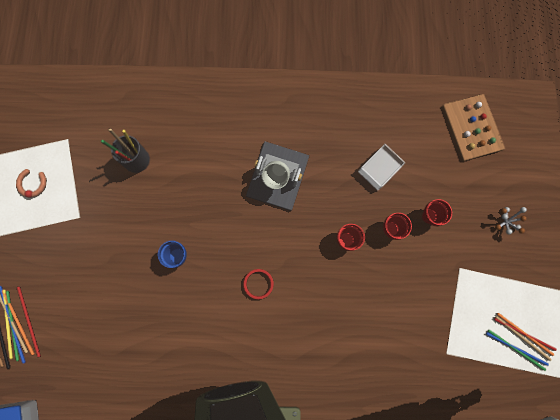

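The side view shows the white cup at (240,205), blue at (312,313), and red cups at (306,168), (300,138) and (292,116), with the bangle at (345,246). In the top view, the candidates for red are cups at (348,238), (397,226) and (438,212), plus the bangle at (258,284), which is not a cup. Their base distances are 0.54, 0.62 and 0.70 m, so I choose top (348,238). Next is a close crop to check that, and the stand for its yaw and lean.

```bash
python3 - <<'E'
from h import *
a=manip.grab_frame("side");b=manip.grab_frame("top")
z=lambda im,x,y,w,h,k:cv2.resize(im[y:y+h,x:x+w],None,fx=k,fy=k,interpolation=cv2.INTER_CUBIC)
L=z(b,245,135,70,80,5);R=z(a,195,175,85,80,5)   # 350x400, 425x400
D=z(b,323,208,70,60,3);
o=np.zeros((590,775,3),np.uint8);o[:400,:350]=L;o[:400,350:]=R;o[400:580,:210]=D
cv2.imwrite("pics/c.png",o[:,:,::-1])
# blue/red cup: rim ellipse
for n in("blue_mid","red_mid"):
    for d in manip.outline_of("top",n):
        m=d["region"];ys,xs=np.nonzero(m);print(n,d["confidence"],xs.min(),xs.max(),ys.min(),ys.max())
look(["seat_mid"]);look(["seat_mid"],"boxes_of")
E
```

```text
blue_mid 0.74 158 186 241 267
blue_mid 0.53 244 273 268 298
red_mid 0.87 383 411 213 240
red_mid 0.78 337 365 224 250
red_mid 0.76 423 451 200 225
side seat_mid 0.96 [ 0.6411 -0.0395  0.0647] [237.9 206.4]
top seat_mid 0.6 [ 0.6445 -0.0396  0.0697] [278.8 171.9]
side seat_mid 0.96 [ 0.6334 -0.0465  0.0731] [241.4 202.2]
top seat_mid 0.87 [ 0.6401 -0.0355  0.0681] [277.  173.9]
```

View pics/c.png

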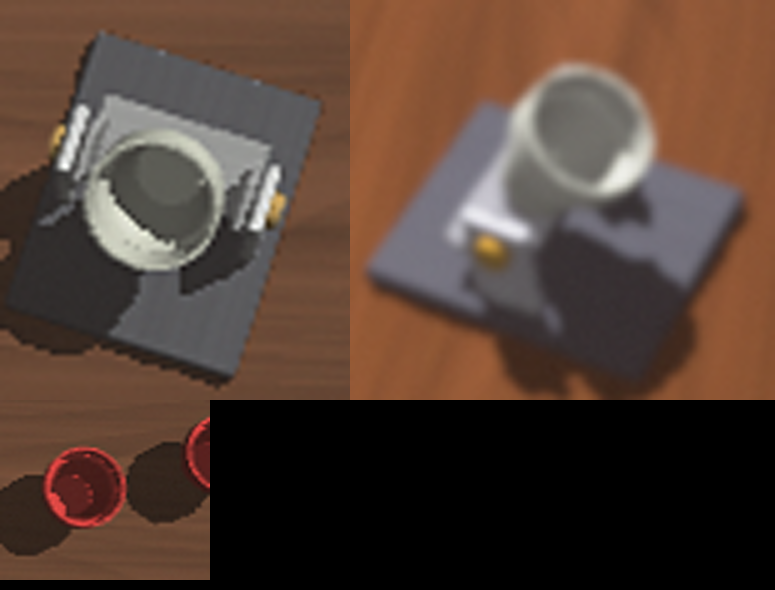

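The crop shows the chosen red cup at top (351,237), a real open cup. The white cup's rim is centred at top (275.7,174.8) and side (242.8,201.2), and the foot corners are clear. Next I fit the stand pose and the lean.

```bash
python3 - <<'E'
from h import *
from scipy.optimize import least_squares
tc=np.array([[103,33],[320,100],[230,383],[8,305]])/5+[245,135]-.4
sc=(np.array([[485,102],[745,190],[635,380],[370,270]])-[350,0])/5+[195,175]-.4
# stand local corners: far-left(+x,+y), far-right(+x,-y), near-right(-x,-y), near-left
loc=np.array([[.075,.06],[.075,-.06],[-.075,-.06],[-.075,.06]])
rt=np.array([153.5,199])/5+[245,135]-.4; rs=np.array([589-350,131])/5+[195,175]-.4
bt=np.array([[57,139],[278,210]])/5+[245,135]-.4; bs=np.array([490-350,250])/5+[195,175]-.4
so=[2,0-0,0,0]
def mk(p):
    x,y,yaw,lean,d,b,ot1,ot2,os1,os2=p
    R=Ro.from_euler("z",yaw); O=np.array([x,y,0])
    a=R.apply([-np.sin(lean),0,np.cos(lean)]); H=O+[0,0,.056]
    return R,O,a,H
def res(p,order,v=0):
    R,O,a,H=mk(p);x,y,yaw,lean,d,b,*of=p
    ot,os_=of[:2],of[2:]
    r=[]
    C=[O+R.apply([*l,.012]) for l in loc]
    for c,q in zip(C,tc): r+=list(px("top",c)+ot-q)
    for i,q in zip(order,sc): r+=list(px("side",C[i])+os_-q)
    rc=H+(d+.033)*a
    r+=list(2*(px("top",rc)+ot-rt)); r+=list(2*(px("side",rc)+os_-rs))
    for s,q in zip((1,-1),bt): r+=list(px("top",H+R.apply([0,s*b,0]))+ot-q)
    r+=list(px("side",H+R.apply([0,b,0]))+os_-bs)
    return np.r_[r,np.array(of)*.7]
import itertools
best=None
for k in range(4):
    order=[(k-i)%4 for i in range(4)],[(k+i)%4 for i in range(4)]
    for o in order:
        f=least_squares(lambda p:res(p,o),[.65,-.04,-.25,.5,.01,.04,0,0,0,0],x_scale=[.01,.01,.1,.1,.01,.01,1,1,1,1],diff_step=1e-3)
        if best is None or f.cost<best[0].cost:best=(f,o)
f,o=best;print(f.cost,o,np.round(f.x,4));print(np.round(f.fun,1))
R,O,a,H=mk(f.x);print("axis",a,"rim",H+(f.x[4]+.033)*a,"mid",H+f.x[4]*a)
for l in(.42,.5,.56):
    print(l)
E
```

```text
Traceback (most recent call last):
  File "h.py", line 7, in px
    c=manip.camera_info(cam); p=np.array(c["R"])@np.array(X)+np.array(c["t"]); s=p[:2]/p[2]
ValueError: time passes only in moves, steps and waits
```

```bash
cat >> h.py <<'E'
CI={c:manip.camera_info(c) for c in("side","top")}
def w(cam,p):
    c=CI[cam]; return np.array(c["R"]).T@(np.array(p)-np.array(c["t"]))
def px(cam,X):
    c=CI[cam]; p=np.atleast_2d(X)@np.array(c["R"]).T+np.array(c["t"]); s=p[:,:2]/p[:,2:]
    f=210/np.tan(np.radians(c["fov_y"]/2)); s=s*(1+c["k1"]*(s**2).sum(1,keepdims=True)); return np.squeeze(np.array([c["cx"],c["cy"]])+f*s)
def circ(r,z,n=40):
    t=np.arange(n)*2*np.pi/n; return np.c_[r*np.cos(t),r*np.sin(t),0*t+z]
CUP=np.r_[circ(.031,.033),circ(.031,.011),circ(.027,.011),circ(.018,-.033)]
def hull_m(cam,P):
    h=cv2.convexHull((px(cam,P)*1).astype(np.float32)); m=cv2.moments(h); return np.array([m["m10"],m["m01"]])/m["m00"], m["m00"]
E
cat > fit.py <<'E'
from h import *
from scipy.optimize import least_squares
tc=np.array([[103,33],[320,100],[230,383],[8,305]])/5+[245,135]-.4
sc=(np.array([[485,102],[745,190],[635,380],[370,270]])-[350,0])/5+[195,175]-.4
loc=np.array([[.075,.06],[.075,-.06],[-.075,-.06],[-.075,.06]])
rt=np.array([153.5,199])/5+[245,135]-.4; rs=np.array([589-350,131])/5+[195,175]-.4
bt=np.array([[57,139],[278,210]])/5+[245,135]-.4; bs=np.array([490-350,250])/5+[195,175]-.4
def mk(p):
    x,y,yaw,lean,d,b,*_=p
    R=Ro.from_euler("z",yaw); O=np.array([x,y,0])
    a=R.apply([-np.sin(lean),0,np.cos(lean)]); H=O+[0,0,.056]
    return R,O,a,H
def res(p,order):
    R,O,a,H=mk(p);x,y,yaw,lean,d,b,*of=p
    ot,os_=np.array(of[:2]),np.array(of[2:])
    C=O+R.apply(np.c_[loc,[.012]*4])
    rc=H+(d+.033)*a
    B=H+R.apply([[0,b,0],[0,-b,0]])
    return np.r_[(px("top",C)+ot-tc).ravel(),(px("side",C[order])+os_-sc).ravel(),2*(px("top",rc)+ot-rt),2*(px("side",rc)+os_-rs),(px("top",B)+ot-bt).ravel(),px("side",B[0])+os_-bs,np.array(of)*.7]
best=None
for k in range(4):
    for o in [[(k+i)%4 for i in range(4)]]:
        f=least_squares(lambda p:res(p,o),[.65,-.04,-.25,.5,.01,.04,0,0,0,0],x_scale=[.01,.01,.1,.1,.01,.01,1,1,1,1])
        if best is None or f.cost<best[0].cost:best=(f,o)
f,o=best;print(f.cost,o,np.round(f.x,4));print(np.round(f.fun,1))
R,O,a,H=mk(f.x);print("axis",a,"rim",H+(f.x[4]+.033)*a,"mid",H+f.x[4]*a)
S=np.sqrt(np.diag(np.linalg.inv(f.jac.T@f.jac)))*.5;print("sig",np.round(S,4))
E
cat > cups.py <<'E'
from h import *
from scipy.optimize import least_squares
fr={c:manip.grab_frame(c).astype(int) for c in("side","top")}
def blob(cam,ch,g):
    im=fr[cam];oth=[i for i in range(3) if i!=ch]
    m=((im[:,:,ch]>1.9*im[:,:,oth].max(2)+8) if ch==0 else (im[:,:,2]>1.25*im[:,:,:2].max(2)+8)).astype(np.uint8)
    m=cv2.morphologyEx(m,cv2.MORPH_CLOSE,np.ones((5,5)))
    n,l,st,ce=cv2.connectedComponentsWithStats(m)
    i=min((i for i in range(1,n) if st[i,4]>150),key=lambda i:np.hypot(*(ce[i]-px(cam,g))))
    cn=cv2.findContours((l==i).astype(np.uint8),0,1)[0];h=cv2.convexHull(np.vstack(cn)).astype(np.float32);mo=cv2.moments(h)
    return np.array([mo["m10"],mo["m01"]])/mo["m00"],mo["m00"]
for n,ch,g in(("blue",2,[.445,.203,.033]),("red",0,[.4962,-.2103,.033])):
    B={c:blob(c,ch,g) for c in fr}
    for cs in(("side",),("top",),("side","top")):
        f=least_squares(lambda p:np.concatenate([hull_m(c,CUP+[*p,.033])[0]-B[c][0] for c in cs]),g[:2],x_scale=.01,diff_step=1e-3)
        print(n,cs,np.round(f.x,4),np.round(f.fun,2),[(B[c][1],round(hull_m(c,CUP+[*f.x,.033])[1])) for c in cs])
E
python3 fit.py; python3 cups.py
```

```text
7.5553244868626575 [1, 2, 3, 0] [ 0.6516 -0.0383 -0.2986  0.5132  0.0163  0.0546 -0.001  -0.4853  0.7633
  0.5385]
[-0.8 -1.1  1.   0.1  0.6 -0.8 -1.2 -0.5  0.2 -0.7  0.9  0.4  0.7 -0.9
 -1.4 -0.2  0.1  0.7 -0.7 -0.2  0.5  0.6 -0.3  0.5  0.5  1.4 -0.  -0.3
  0.5  0.4]
axis [-0.46926779  0.14444821  0.87116156] rim [ 0.62848182 -0.03118996  0.09899074] mid [ 0.64396765 -0.03595675  0.07024241]
sig [0.0013 0.0013 0.0045 0.012  0.0013 0.0007 0.5596 0.5086 0.5227 0.4604]
blue ('side',) [0.445  0.2009] [-0.  0.] [(823.5, 884)]
blue ('top',) [0.4466 0.2036] [-0.  0.] [(585.5, 623)]
blue ('side', 'top') [0.4457 0.2022] [-0.4   0.55  0.6   0.42] [(823.5, 885), (585.5, 623)]
red ('side',) [ 0.5202 -0.3093] [0. 0.] [(1883.0, 526)]
red ('top',) [ 0.4965 -0.2108] [ 0. -0.] [(567.5, 599)]
red ('side', 'top') [ 0.506  -0.2374] [ 2.5  18.41 11.2  -3.78] [(1883.0, 564), (567.5, 601)]
```

```bash
cat >> h.py <<'E'
a=np.array([-0.46926779,0.14444821,0.87116156]); RIM=np.array([0.62848,-0.03119,0.09899])
xh=np.array([np.cos(.2986),-np.sin(.2986),0]); zt=-a; yt=np.cross([0,0,-1],xh)
DOWN=Ro.from_matrix(np.c_[xh,yt,[0,0,-1]]); INS=Ro.from_matrix(np.c_[np.cross(yt,zt),yt,zt])
def rel(pos,R,p0=None,R0=None):
    if R0 is None: p0,R0=T()
    print("cm",np.round(R0.inv().apply(np.array(pos)-p0)*100,2),"turn",np.round((R0.inv()*R).as_rotvec(),3))
E
python3 - <<'E'
from h import *
rel([.4457,.2022,.15],DOWN)
E
```

```text
cm [ 48.56 -71.11   8.13] turn [-0.     0.     0.599]
```

Request:
move_arm(
  rows=[
    [-1, [48.6, -71.1, 8.1], [0, 0, 0.6]],
    [-1, [48.6, -71.1, 8.1], [0, 0, 0.6]],
    [-1, [48.6, -71.1, 8.1], [0, 0, 0.6]],
    [-1, [48.6, -71.1, 8.1], [0, 0, 0.6]],
    [-1, [48.6, -71.1, 8.1], [0, 0, 0.6]],
    [-1, [48.6, -71.1, 8.1], [0, 0, 0.6]],
    [-1, [48.6, -71.1, 8.1], [0, 0, 0.6]],
    [-1, [48.6, -71.1, 8.1], [0, 0, 0.6]],
    [-1, [48.6, -71.1, 8.1], [0, 0, 0.6]],
    [-1, [48.6, -71.1, 8.1], [0, 0, 0.6]],
    [-1, [48.6, -71.1, 8.1], [0, 0, 0.6]],
    [-1, [48.6, -71.1, 8.1], [0, 0, 0.6]],
    [-1, [48.6, -71.1, 8.1], [0, 0, 0.6]],
    [-1, [48.6, -71.1, 8.1], [0, 0, 0.6]],
    [-1, [48.6, -71.1, 8.1], [0, 0, 0.6]],
    [-1, [48.6, -71.1, 8.1], [0, 0, 0.6]],
    [-1, [48.6, -71.1, 8.1], [0, 0, 0.6]],
    [-1, [48.6, -71.1, 8.1], [0, 0, 0.6]],
  ],
)

```text
t: 3.55
tool_pos: [0.4461, 0.2013, 0.1507]
tcp_rot: [-3.106, 0.471, -0.001]
force: [-1.3, 0.3, 0.3]
opening: 0.0854
grip_force: 0.0
```

```bash
python3 - <<'E'
from h import *
rel([.4457,.2022,.045],DOWN)
E
```

```text
cm [-0.07 -0.07 10.57] turn [-0.    -0.001 -0.002]
```

Request:
move_arm(
  rows=[
    [-1, [0, 0, 5.5], [0, 0, 0]],
    [-1, [0, -0.05, 10.5], [0, 0, 0]],
    [-1, [0, -0.05, 10.5], [0, 0, 0]],
    [-1, [0, -0.05, 10.5], [0, 0, 0]],
    [0, [0, -0.05, 10.5], [0, 0, 0]],
    [1, [0, -0.05, 10.5], [0, 0, 0]],
    [1, [0, -0.05, 10.5], [0, 0, 0]],
    [1, [0, -0.05, 10.5], [0, 0, 0]],
    [1, [0, -0.05, 10.5], [0, 0, 0]],
    [1, [0, -0.05, 10.5], [0, 0, 0]],
  ],
)

```text
t: 4.8
tool_pos: [0.4487, 0.2032, 0.0489]
tcp_rot: [-3.105, 0.467, -0.008]
force: [-2.1, -1.8, 8.8]
opening: 0.0612
grip_force: 63.6
```

```bash
python3 - <<'E'
from h import *
a=manip.grab_frame("side");b=manip.grab_frame("top")
z=lambda im,x,y,w,h,k:cv2.resize(im[y:y+h,x:x+w],None,fx=k,fy=k,interpolation=cv2.INTER_CUBIC)
o=np.hstack([z(a,250,240,110,120,3.5),z(b,120,190,110,120,3.5)])
cv2.imwrite("pics/d.png",o[:,:,::-1])
look(["blue_mid"]);print(T()[0])
E
```

```text
side blue_mid 0.53 [0.4445 0.2007 0.0322] [311.39244576 315.98956568]
top blue_mid 0.5 [ 0.6809 -0.2938 -0.0007] [377.799477   168.06659993]
top blue_mid 0.37 [0.4497 0.2095 0.0338] [171.136325   253.29585723]
[0.44867715 0.20319775 0.04894411]
```

View pics/d.png

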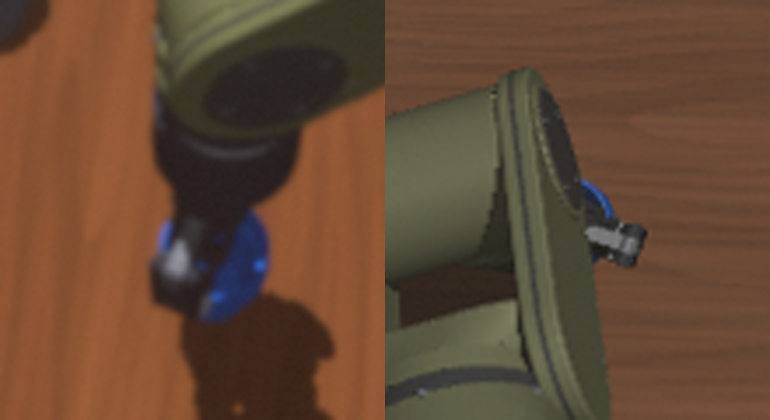

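The crop shows the blue cup between the fingers, gripped at the collar with a 61 mm opening. Next I lift it and carry it to a point on the stand axis.

```bash
python3 - <<'E'
from h import *
p0=np.array([.4461,.2015,.0457]);
rel(RIM+.070*a,INS,p0,DOWN)
E
```

```text
cm [ 20.84  16.87 -11.43] turn [-0.     0.513  0.   ]
```

Request:
move_arm(
  rows=[
    [1, [0, 0, -4], [0, 0, 0]],
    [1, [0, 0, -9], [0, 0, 0]],
    [1, [3, 2.5, -13], [0, 0, 0]],
    [1, [7, 5.5, -14], [0, 0.15, 0]],
    [1, [11, 9, -14], [0, 0.3, 0]],
    [1, [15, 12, -13.5], [0, 0.45, 0]],
    [1, [18, 15, -12.5], [0, 0.513, 0]],
    [1, [20.8, 16.9, -11.4], [0, 0.513, 0]],
    [1, [20.8, 16.9, -11.4], [0, 0.513, 0]],
    [1, [20.8, 16.9, -11.4], [0, 0.513, 0]],
    [1, [20.8, 16.9, -11.4], [0, 0.513, 0]],
    [1, [20.8, 16.9, -11.4], [0, 0.513, 0]],
    [1, [20.8, 16.9, -11.4], [0, 0.513, 0]],
  ],
)

```text
t: 6.62
tool_pos: [0.5951, -0.0195, 0.1596]
tcp_rot: [2.935, -0.441, 0.77]
force: [0.7, 0.2, -1.2]
opening: 0.0608
grip_force: 65.7
```

```bash
python3 - <<'E'
from h import *
a_=manip.grab_frame("side");b=manip.grab_frame("top")
z=lambda im,x,y,w,h,k:cv2.resize(im[y:y+h,x:x+w],None,fx=k,fy=k,interpolation=cv2.INTER_CUBIC)
p,R=T(); print(p,(INS.inv()*R).as_rotvec()); rel(RIM+.07*a,INS)
# overlay predicted cup
M=p+.017*a-.033*a
for cam,im in(("side",a_),("top",b)):
    q=px(cam,INS.apply(CUP*[1,1,-1])+M)
    for u in q[::2]: cv2.circle(im,tuple(int(round(v)) for v in u),0,(0,255,0),-1)
    q=px(cam,INS.apply(circ(.031,0))+RIM)
    for u in q: cv2.circle(im,tuple(int(round(v)) for v in u),0,(255,255,0),-1)
o=np.hstack([z(a_,195,150,85,100,4.5),z(b,235,135,85,100,4.5)])
cv2.imwrite("pics/e.png",o[:,:,::-1]); look(["blue_mid","seat_mid"]); print(M)
print(manip.read_state()["force"])
E
```

```text
[ 0.59514054 -0.01976739  0.15945316] [-3.83867469e-05 -8.38101139e-05  1.55586407e-04]
cm [ 0.1   0.11 -0.  ] turn [ 0.  0. -0.]
side blue_mid 0.78 [ 0.5997 -0.0241  0.145 ] [251.92145893 190.21727451]
side blue_mid 0.71 [ 0.6391 -0.0348  0.0638] [238.3879533 208.2884559]
side seat_mid 0.6 [ 0.6404 -0.0353  0.0655] [237.83496327 207.60829541]
top blue_mid 0.6 [ 0.6014 -0.0175  0.1439] [269.23339389 181.94270324]
top seat_mid 0.85 [ 0.6482 -0.0353  0.0688] [276.98440662 170.45985998]
[ 0.60264882 -0.02207857  0.14551457]
[0.64697241 0.72020221 0.06717602]
```

View pics/e.png

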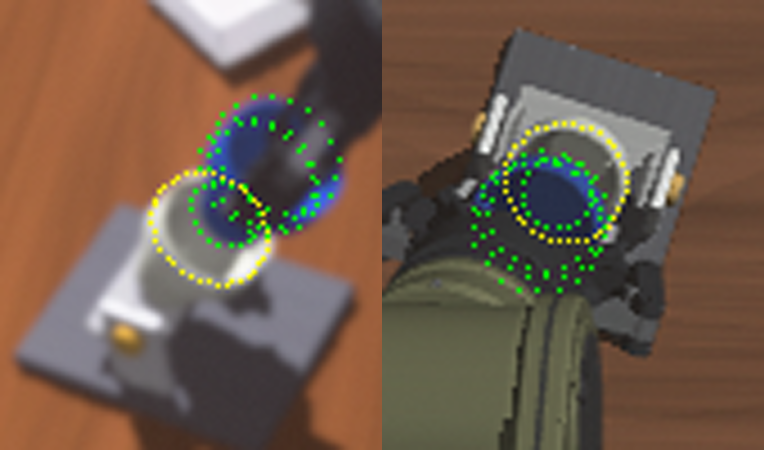

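The picture matches the model within about a pixel: white rim at about side (242,201), blue collar above it, foot over the mouth. Now I go in along the axis.

Request:
move_arm(
  rows=[
    [1, [0.1, 0.1, 2], [0, 0, 0]],
    [1, [0.1, 0.1, 4], [0, 0, 0]],
    [1, [0.1, 0.1, 5], [0, 0, 0]],
    [1, [0.1, 0.1, 5.5], [0, 0, 0]],
    [1, [0.1, 0.1, 5.8], [0, 0, 0]],
    [1, [0.1, 0.1, 5.8], [0, 0, 0]],
    [1, [0.1, 0.1, 5.8], [0, 0, 0]],
  ],
)

```text
t: 7.8
tool_pos: [0.6231, -0.0296, 0.1099]
tcp_rot: [2.934, -0.442, 0.771]
force: [0.4, 0.1, -0.4]
opening: 0.061
grip_force: 65.7
```

```bash
cat > f.py <<'E'
from h import *
p,R=T(); s=manip.read_state()
print("d along a mm",(p-RIM)@a*1000,"lat x,y",R.inv().apply(p-RIM)[:2]*1000,"F tool",np.round(INS.inv().apply(s["force"]),1),"M tool",np.round(INS.inv().apply(s["ft_torque"]),2),"tilt",np.round((INS.inv()*R).as_rotvec(),3),s["t"])
E
python3 f.py
```

```text
d along a mm 12.248490812838103 lat x,y [0.51882351 0.08289802] F tool [ 0.1 -0.2  0.5] M tool [-0.01 -0.32 -0.01] tilt [-0.     0.001  0.001] 7.8
```

Request:
move_arm(
  rows=[
    [1, [0, 0, 0.2], [0, 0, 0]],
    [1, [0, 0, 0.4], [0, 0, 0]],
    [1, [0, 0, 0.6], [0, 0, 0]],
    [1, [0, 0, 0.7], [0, 0, 0]],
    [1, [0, 0, 0.8], [0, 0, 0]],
    [1, [0, 0, 0.8], [0, 0, 0]],
    [1, [0, 0, 0.8], [0, 0, 0]],
  ],
)

```text
t: 8.68
tool_pos: [0.627, -0.0307, 0.1027]
tcp_rot: [2.935, -0.442, 0.771]
force: [-1.5, 1.3, 3.2]
opening: 0.0608
grip_force: 66.1
```

```bash
python3 f.py
```

```text
d along a mm 4.023783483422295 lat x,y [ 0.48609504 -0.00280873] F tool [-0.1 -0.8 -3.7] M tool [ 0.4  -0.16 -0.05] tilt [0.    0.001 0.001] 8.675
```

Request:
move_arm(
  rows=[
    [1, [0, 0, 0.1], [0, 0, 0]],
    [1, [0, 0, 0.2], [0, 0, 0]],
    [1, [0, 0, 0.2], [0, 0, 0]],
    [1, [0, 0, 0.2], [0, 0, 0]],
  ],
)

```text
t: 9.18
tool_pos: [0.6279, -0.0311, 0.1009]
tcp_rot: [2.935, -0.442, 0.771]
force: [-0.5, 2.4, 2.9]
opening: 0.0606
grip_force: 66.1
```

```bash
python3 f.py
```

```text
d along a mm 1.9368594790429459 lat x,y [0.41548637 0.06220923] F tool [ 0.4 -2.2 -3.1] M tool [ 0.56 -0.01 -0.04] tilt [-0.     0.     0.001] 9.175
```

Request:
move_arm(
  rows=[
    [1, [0, 0.05, 0.1], [0, 0, 0]],
    [1, [0, 0.05, 0.2], [0, 0, 0]],
    [1, [0, 0.05, 0.2], [0, 0, 0]],
    [1, [0, 0.05, 0.2], [0, 0, 0]],
  ],
)

```text
t: 9.68
tool_pos: [0.6287, -0.0316, 0.099]
tcp_rot: [2.935, -0.442, 0.771]
force: [0.3, 4.9, 4.3]
opening: 0.0612
grip_force: 66.1
```

```bash
python3 f.py
```

```text
d along a mm -0.09962340148620001 lat x,y [0.28379385 0.37305046] F tool [ 1.1 -4.8 -4.4] M tool [1.15 0.07 0.04] tilt [0.    0.    0.001] 9.675
```

Request:
move_arm(
  rows=[
    [1, [0, -0.08, 0], [0, 0, 0]],
    [1, [0, -0.15, 0], [0, 0, 0]],
    [1, [0, -0.15, 0], [0, 0, 0]],
  ],
)

```text
t: 10.05
tool_pos: [0.6286, -0.031, 0.0987]
tcp_rot: [2.934, -0.442, 0.769]
force: [-0.6, -1.4, 4.6]
opening: 0.0607
grip_force: 66.2
```

```bash
python3 f.py
```

```text
d along a mm -0.2999398494771695 lat x,y [-0.05543065 -0.17906168] F tool [ 2.1  1.6 -4.1] M tool [-0.07  0.11  0.03] tilt [-0.001 -0.001  0.   ] 10.05
```

Request:
move_arm(
  rows=[
    [1, [0.03, 0.03, 0.1], [0, 0, 0]],
    [1, [0.05, 0.03, 0.2], [0, 0, 0]],
    [1, [0.05, 0.03, 0.2], [0, 0, 0]],
    [1, [0.05, 0.03, 0.2], [0, 0, 0]],
  ],
)

```text
t: 10.55
tool_pos: [0.6295, -0.0312, 0.0978]
tcp_rot: [2.935, -0.442, 0.767]
force: [-9.7, 1.4, 12.5]
opening: 0.0612
grip_force: 67.2
```

```bash
python3 f.py
```

```text
d along a mm -1.5352147721535423 lat x,y [ 0.24384248 -0.32293043] F tool [ -2.3   1.5 -15.6] M tool [ 0.14 -0.58 -0.08] tilt [-0.001 -0.002  0.   ] 10.55
```

```bash
python3 - <<'E'
from h import *
a_=manip.grab_frame("side");b=manip.grab_frame("top")
z=lambda im,x,y,w,h,k:cv2.resize(im[y:y+h,x:x+w],None,fx=k,fy=k,interpolation=cv2.INTER_CUBIC)
o=np.hstack([z(a_,200,165,75,85,5),z(b,240,135,75,85,5)])
cv2.imwrite("pics/f.png",o[:,:,::-1]); look(["blue_mid","seat_mid"])
E
python3 f.py
```

```text
side blue_mid 0.51 [ 0.6319 -0.0343  0.0824] [240.6812765  203.65331535]
side seat_mid 0.53 [ 0.6473 -0.0369  0.0583] [235.34129172 208.74003474]
top blue_mid 0.83 [ 0.6386 -0.028   0.082 ] [273.92616305 172.85708566]
top seat_mid 0.64 [ 0.6509 -0.0373  0.0621] [277.76555221 170.1162043 ]
d along a mm -1.5359060329630747 lat x,y [ 0.26075426 -0.3019584 ] F tool [ -2.    1.1 -14.8] M tool [ 0.12 -0.59 -0.04] tilt [-0.001 -0.002  0.   ] 10.85
```

View pics/f.png

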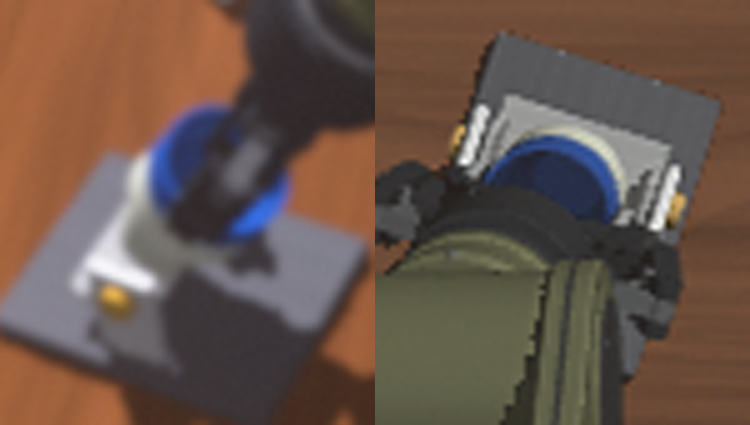

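The blue cup is sitting deep and straight in the white cup. I'll probe the stiffness by backing off a little.

Request:
move_arm(
  rows=[
    [1, [0, 0, -0.1], [0, 0, 0]],
    [1, [0, 0, -0.1], [0, 0, 0]],
    [1, [0, 0, -0.1], [0, 0, 0]],
  ],
)

```text
t: 11.22
tool_pos: [0.6291, -0.0312, 0.0981]
tcp_rot: [2.935, -0.442, 0.768]
force: [-4.8, 0.2, 7.8]
opening: 0.0611
grip_force: 66.6
```

```bash
python3 f.py
```

```text
d along a mm -1.0751935484870874 lat x,y [ 0.10513751 -0.21304729] F tool [-0.2  1.2 -9.1] M tool [ 0.02 -0.23 -0.01] tilt [-0.001 -0.001  0.   ] 11.225
```

Request:
move_arm(
  rows=[
    [1, [0, 0, -0.1], [0, 0, 0]],
    [1, [0, 0, -0.1], [0, 0, 0]],
    [1, [0, 0, -0.1], [0, 0, 0]],
  ],
)

```text
t: 11.6
tool_pos: [0.6288, -0.031, 0.0986]
tcp_rot: [2.935, -0.442, 0.768]
force: [-2.1, -2.1, 2.5]
opening: 0.0613
grip_force: 66.2
```

```bash
python3 f.py
```

```text
d along a mm -0.45277720654705456 lat x,y [ 0.05955992 -0.23880057] F tool [ 0.   2.6 -2.9] M tool [-0.15  0.    0.01] tilt [-0.001 -0.001  0.   ] 11.6
```

Request:
move_arm(
  rows=[
    [1, [0, 0, -0.1], [0, 0, 0]],
    [1, [0, 0, -0.2], [0, 0, 0]],
    [1, [0, 0, -0.2], [0, 0, 0]],
    [1, [0, 0, -0.2], [0, 0, 0]],
  ],
)

```text
t: 12.1
tool_pos: [0.6279, -0.0306, 0.1005]
tcp_rot: [2.935, -0.442, 0.768]
force: [-2.7, -0.4, 2.6]
opening: 0.061
grip_force: 66.2
```

```bash
python3 f.py
```

```text
d along a mm 1.6569334332469083 lat x,y [ 0.09640185 -0.43068238] F tool [-0.8  1.1 -3.5] M tool [-0.24 -0.24 -0.05] tilt [-0.001 -0.001  0.   ] 12.1
```

Request:
move_arm(
  rows=[
    [1, [0, 0, -0.1], [0, 0, 0]],
    [1, [0, 0, -0.2], [0, 0, 0]],
    [1, [0, 0, -0.2], [0, 0, 0]],
    [1, [0, 0, -0.2], [0, 0, 0]],
  ],
)

```text
t: 12.6
tool_pos: [0.627, -0.0303, 0.1023]
tcp_rot: [2.935, -0.442, 0.769]
force: [-2.3, -0.5, 2.5]
opening: 0.0611
grip_force: 66.1
```

```bash
python3 f.py
```

```text
d along a mm 3.6884380459204165 lat x,y [ 0.17552818 -0.47218612] F tool [-0.6  1.1 -3.2] M tool [-0.18 -0.34 -0.01] tilt [-0.    -0.001  0.   ] 12.6
```

The retreat holds a soft ~3.3 N, so the seat follows up. Contact started at d≈5 mm, as expected for home, and the soft travel is about 5 mm. I'll press once more, hold, and then follow the seat up.

Request:
move_arm(
  rows=[
    [1, [0, 0, 0.2], [0, 0, 0]],
    [1, [0, 0, 0.35], [0, 0, 0]],
    [1, [0, 0, 0.45], [0, 0, 0]],
    [1, [0, 0, 0.52], [0, 0, 0]],
    [1, [0, 0, 0.58], [0, 0, 0]],
    [1, [0, 0, 0.62], [0, 0, 0]],
    [1, [0, 0, 0.62], [0, 0, 0]],
    [1, [0, 0, 0.62], [0, 0, 0]],
  ],
)

```text
t: 13.6
tool_pos: [0.6298, -0.0309, 0.0979]
tcp_rot: [2.935, -0.442, 0.768]
force: [-12.5, 1.5, 10.5]
opening: 0.0608
grip_force: 67.3
```

```bash
python3 f.py
```

```text
d along a mm -1.573555014690712 lat x,y [ 0.49009203 -0.68346029] F tool [ -5.7   2.2 -15.2] M tool [ 0.04 -1.03 -0.06] tilt [-0.    -0.001  0.   ] 13.6
```

Request:
move_arm(
  rows=[
    [1, [0, 0, -0.1], [0, 0, 0]],
    [1, [0, 0, -0.25], [0, 0, 0]],
    [1, [0, 0, -0.4], [0, 0, 0]],
    [1, [0, 0, -0.55], [0, 0, 0]],
    [1, [0, 0, -0.65], [0, 0, 0]],
    [1, [0, 0, -0.72], [0, 0, 0]],
    [1, [0, 0, -0.72], [0, 0, 0]],
    [1, [0, 0, -0.72], [0, 0, 0]],
  ],
)

```text
t: 14.6
tool_pos: [0.6267, -0.0301, 0.1033]
tcp_rot: [2.935, -0.442, 0.769]
force: [-3.1, 0.1, 1.2]
opening: 0.0608
grip_force: 66.1
```

```bash
python3 f.py
```

```text
d along a mm 4.734035530068962 lat x,y [ 0.39215879 -0.50844874] F tool [-2.   0.9 -2.5] M tool [-0.09 -0.49 -0.05] tilt [-0.    -0.     0.001] 14.6
```

Request:
move_arm(
  rows=[
    [1, [0, 0, -0.05], [0, 0, 0]],
    [0.6, [0, 0, -0.05], [0, 0, 0]],
    [0.2, [0, 0, -0.05], [0, 0, 0]],
    [-0.4, [0, 0, -0.05], [0, 0, 0]],
    [-1, [0, 0, -0.05], [0, 0, 0]],
    [-1, [0, 0, -0.05], [0, 0, 0]],
    [-1, [0, 0, -0.05], [0, 0, 0]],
    [-1, [0, 0, -0.5], [0, 0, 0]],
    [-1, [0, 0, -2], [0, 0, 0]],
    [-1, [0, 0, -5], [0, 0, 0]],
    [-1, [0, 0, -9], [0, 0, 0]],
    [-1, [0, 0, -12], [0, 0, 0]],
    [-1, [0, 0, -12], [0, 0, 0]],
  ],
)

```text
t: 16.23
tool_pos: [0.5715, -0.0125, 0.2125]
tcp_rot: [2.933, -0.442, 0.781]
force: [1.5, -0.1, -0.2]
opening: 0.0851
grip_force: 0.0
```

```bash
python3 - <<'E'
from h import *
print(manip.read_state()["opening"],T()[0]); rel([.4965,-.2103,.16],DOWN); rel([.4965,-.2103,.0487],DOWN)
a_=manip.grab_frame("side");b=manip.grab_frame("top")
z=lambda im,x,y,w,h,k:cv2.resize(im[y:y+h,x:x+w],None,fx=k,fy=k,interpolation=cv2.INTER_CUBIC)
M=RIM+(.022-.033)*a
for cam,im in(("side",a_),("top",b)):
    for u in np.r_[px(cam,INS.apply(circ(.031,0))+RIM+.022*a)]: cv2.circle(im,tuple(int(round(v)) for v in u),0,(255,255,0),-1)
o=np.hstack([z(a_,200,165,75,85,5),z(b,240,135,75,85,5)])
cv2.imwrite("pics/g.png",o[:,:,::-1]); look(["blue_mid","seat_mid"])
E
```

```text
0.08505991682935975 [ 0.5715479  -0.01247823  0.21252025]
cm [-3.77 21.12  3.85] turn [-0.002 -0.52  -0.   ]
cm [-9.3  21.14 13.51] turn [-0.002 -0.52  -0.   ]
side blue_mid 0.85 [ 0.6283 -0.0339  0.0892] [241.97824837 202.03059629]
side seat_mid 0.66 [ 0.6418 -0.035   0.0636] [237.30698144 208.1595066 ]
top blue_mid 0.7 [ 0.6324 -0.0283  0.0875] [274.01022441 174.8528115 ]
top seat_mid 0.62 [ 0.6439 -0.0398  0.0701] [278.8590466  172.11833369]
```

View pics/g.png

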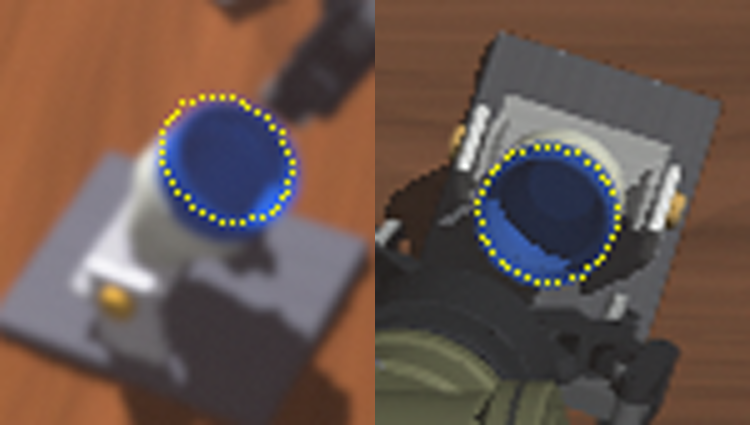

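Blue sits home and straight: the rim overlay matches at top (274,175) and side (242,201). Now the red cup.

```bash
python3 - <<'E'
from h import *
p0=np.array([.5715,-.0125,.2125]);R0=T()[1]
rel([.496,-.2113,.16],DOWN); rel([.496,-.2113,.0455],DOWN)
E
```

```text
cm [-3.32 21.14  3.44] turn [ 0.001 -0.51  -0.001]
cm [-8.91 21.13 13.43] turn [ 0.001 -0.51  -0.001]
```

Request:
move_arm(
  rows=[
    [-1, [-0.6, 4, 0.5], [0, -0.1, 0]],
    [-1, [-1.7, 10, 1.5], [0, -0.28, 0]],
    [-1, [-2.6, 16, 2.6], [0, -0.46, 0]],
    [-1, [-3.3, 21.1, 3.4], [0, -0.51, 0]],
    [-1, [-3.3, 21.1, 3.4], [0, -0.51, 0]],
    [-1, [-3.3, 21.1, 3.4], [0, -0.51, 0]],
    [-1, [-3.3, 21.1, 3.4], [0, -0.51, 0]],
    [-1, [-3.3, 21.1, 3.4], [0, -0.51, 0]],
  ],
)

```text
t: 17.52
tool_pos: [0.4972, -0.2098, 0.1625]
tcp_rot: [3.106, -0.465, 0.006]
force: [0.6, -0.0, 0.4]
opening: 0.0852
grip_force: 0.0
```

```bash
python3 - <<'E'
from h import *
rel([.496,-.2113,.0455],DOWN); look(["red_mid"],cams=("side",))
E
```

```text
cm [-0.11  0.18 11.7 ] turn [ 0.    -0.004  0.001]
side red_mid 0.66 [ 0.5575 -0.4212  0.0359] [292.10566725 116.16515429]
side red_mid 0.6 [ 0.4948 -0.2093  0.0303] [306.3338352  170.59907625]
```

Request:
move_arm(
  rows=[
    [-1, [-0.1, 0.1, 5.5], [0, -0.004, 0]],
    [-1, [-0.1, 0.1, 11], [0, -0.004, 0]],
    [-1, [-0.1, 0.1, 11.7], [0, -0.004, 0]],
    [-1, [-0.1, 0.1, 11.7], [0, -0.004, 0]],
    [0, [-0.1, 0.1, 11.7], [0, -0.004, 0]],
    [1, [-0.1, 0.1, 11.7], [0, -0.004, 0]],
    [1, [-0.1, 0.1, 11.7], [0, -0.004, 0]],
    [1, [-0.1, 0.1, 11.7], [0, -0.004, 0]],
    [1, [-0.1, 0.1, 11.7], [0, -0.004, 0]],
    [1, [-0.1, 0.1, 11.7], [0, -0.004, 0]],
  ],
)

```text
t: 18.82
tool_pos: [0.4983, -0.2127, 0.0486]
tcp_rot: [3.105, -0.468, 0.008]
force: [0.4, 0.5, 6.2]
opening: 0.0604
grip_force: 65.6
```

```bash
python3 - <<'E'
from h import *
p,R=T();print(p)
C=np.array([.496,-.2108,.0455])
# observed blue fitted lateral: tool offset at relaxed home x=+0.4,y=-0.5 mm
H=RIM+INS.apply([.0004,-.0005,0])
rel(H+(.005+.022+.070)*a,INS,C,DOWN)
print(manip.read_state())
E
```

```text
[ 0.49833804 -0.21273744  0.04856093]
cm [  2.65 -21.11 -13.82] turn [-0.     0.513  0.   ]
{'t': 18.825, 'joint_positions': array([-5.02649484e-01,  7.26498597e-02,  2.03570001e+00,  2.12210500e-04,
        1.02806693e+00,  1.36728068e+00]), 'dq': array([-0.00122428,  0.0001086 , -0.00155606, -0.00143732, -0.00028946,
       -0.00031811]), 'joint_torque': array([-5.75736053e-01, -3.11559033e+01, -2.80010659e+01, -2.04472840e-01,
       -3.37714003e-02, -8.66270730e-04]), 'tool_pos': array([ 0.49833804, -0.21273744,  0.04856093]), 'tcp_rot': array([ 3.10488314, -0.46805517,  0.00772353]), 'force': array([0.36708022, 0.53583006, 6.20655614]), 'ft_torque': array([ 0.19400857, -0.04589428,  0.00526183]), 'grip_force': 65.63579991459846, 'opening': 0.06038336181094803}
```

Request:
move_arm(
  rows=[
    [1, [0, 0, -5], [0, 0, 0]],
    [1, [0, 0, -11], [0, 0, 0]],
    [1, [0, -2, -15.5], [0, 0, 0]],
    [1, [0, -7, -16.5], [0, 0.15, 0]],
    [1, [0, -12, -16.5], [0, 0.3, 0]],
    [1, [1, -17, -16], [0, 0.45, 0]],
    [1, [2, -20, -15], [0, 0.513, 0]],
    [1, [2.6, -21.1, -13.8], [0, 0.513, 0]],
    [1, [2.6, -21.1, -13.8], [0, 0.513, 0]],
    [1, [2.6, -21.1, -13.8], [0, 0.513, 0]],
    [1, [2.6, -21.1, -13.8], [0, 0.513, 0]],
    [1, [2.6, -21.1, -13.8], [0, 0.513, 0]],
    [1, [2.6, -21.1, -13.8], [0, 0.513, 0]],
  ],
)

```text
t: 20.45
tool_pos: [0.5831, -0.0181, 0.1834]
tcp_rot: [2.935, -0.443, 0.769]
force: [-0.5, 0.2, -0.6]
opening: 0.0603
grip_force: 65.6
```

```bash
python3 - <<'E'
from h import *
p,R=T(); H=RIM+INS.apply([.0004,-.0005,0]); rel(H+.097*a,INS)
a_=manip.grab_frame("side");b=manip.grab_frame("top")
z=lambda im,x,y,w,h,k:cv2.resize(im[y:y+h,x:x+w],None,fx=k,fy=k,interpolation=cv2.INTER_CUBIC)
M=p+(.017-.033)*a
for cam,im in(("side",a_),("top",b)):
    q=px(cam,INS.apply(CUP*[1,1,-1])+M)
    for u in q[::2]: cv2.circle(im,tuple(int(round(v)) for v in u),0,(0,255,0),-1)
    for u in px(cam,INS.apply(circ(.031,0))+H+.022*a): cv2.circle(im,tuple(int(round(v)) for v in u),0,(255,255,0),-1)
o=np.hstack([z(a_,195,150,85,100,4.5),z(b,235,135,85,100,4.5)])
cv2.imwrite("pics/i.png",o[:,:,::-1])
E
python3 f.py
```

```text
cm [ 0.01 -0.13 -0.03] turn [ 0.001  0.001 -0.001]
d along a mm 96.6521493291712 lat x,y [0.07361115 0.70813997] F tool [-1.3 -0.4  0.5] M tool [ 0.01 -0.32 -0.03] tilt [-0.    -0.001  0.001] 20.55
```

View pics/i.png

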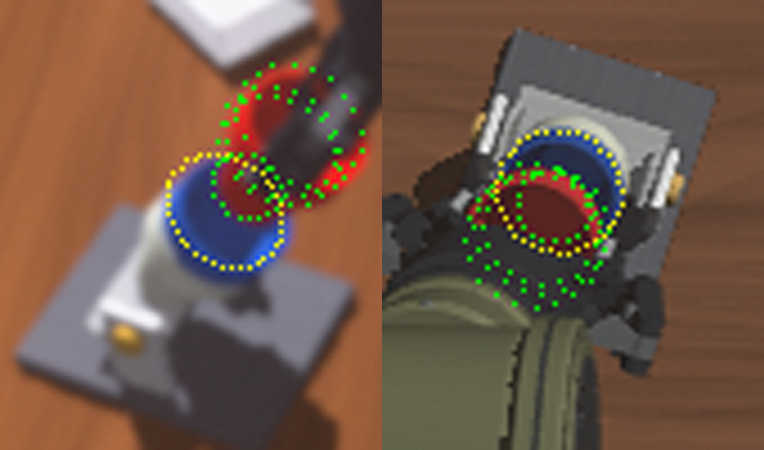

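Red is aligned over blue, and both overlays show the same small camera offset. Going in.

Request:
move_arm(
  rows=[
    [1, [0, -0.13, 2], [0, 0, 0]],
    [1, [0, -0.13, 4], [0, 0, 0]],
    [1, [0, -0.13, 5], [0, 0, 0]],
    [1, [0, -0.13, 5.5], [0, 0, 0]],
    [1, [0, -0.13, 6], [0, 0, 0]],
    [1, [0, -0.13, 6.3], [0, 0, 0]],
    [1, [0, -0.13, 6.5], [0, 0, 0]],
    [1, [0, -0.13, 6.5], [0, 0, 0]],
    [1, [0, -0.13, 6.5], [0, 0, 0]],
  ],
)

```text
t: 21.68
tool_pos: [0.614, -0.0258, 0.1267]
tcp_rot: [2.935, -0.442, 0.769]
force: [0.2, 0.1, -1.1]
opening: 0.0604
grip_force: 65.6
```

```bash
python3 f.py
```

```text
d along a mm 31.743815963414836 lat x,y [ 0.13250842 -0.8614513 ] F tool [-0.4 -0.2  1.1] M tool [-0.02 -0.33 -0.03] tilt [-0.    -0.001  0.   ] 21.675
```

Request:
move_arm(
  rows=[
    [1, [0, 0, 0.2], [0, 0, 0]],
    [1, [0, 0, 0.4], [0, 0, 0]],
    [1, [0, 0, 0.6], [0, 0, 0]],
    [1, [0, 0, 0.7], [0, 0, 0]],
    [1, [0, 0, 0.7], [0, 0, 0]],
    [1, [0, 0, 0.7], [0, 0, 0]],
  ],
)

```text
t: 22.42
tool_pos: [0.6173, -0.027, 0.1206]
tcp_rot: [2.935, -0.442, 0.769]
force: [-1.2, -0.9, 1.7]
opening: 0.0601
grip_force: 65.9
```

```bash
python3 f.py
```

```text
d along a mm 24.697330111835438 lat x,y [ 0.23317631 -0.76026539] F tool [ 0.1  1.2 -1.9] M tool [-0.38 -0.22 -0.06] tilt [-0.    -0.001  0.   ] 22.425
```

Request:
move_arm(
  rows=[
    [1, [0, 0.02, 0.1], [0, 0, 0]],
    [1, [0, 0.02, 0.2], [0, 0, 0]],
    [1, [0, 0.02, 0.2], [0, 0, 0]],
    [1, [0, 0.02, 0.2], [0, 0, 0]],
  ],
)

```text
t: 22.92
tool_pos: [0.6182, -0.0273, 0.1189]
tcp_rot: [2.935, -0.442, 0.769]
force: [-0.0, 0.3, 2.4]
opening: 0.0602
grip_force: 66.0
```

```bash
python3 f.py
```

```text
d along a mm 22.671038270017785 lat x,y [ 0.21538412 -0.71505701] F tool [ 1.  -0.3 -2.1] M tool [-0.13 -0.1   0.  ] tilt [-0.    -0.001  0.001] 22.925
```

Request:
move_arm(
  rows=[
    [1, [0, 0.02, 0.1], [0, 0, 0]],
    [1, [0, 0.02, 0.2], [0, 0, 0]],
    [1, [0, 0.02, 0.2], [0, 0, 0]],
    [1, [0, 0.02, 0.2], [0, 0, 0]],
  ],
)

```text
t: 23.42
tool_pos: [0.6192, -0.0277, 0.1172]
tcp_rot: [2.935, -0.442, 0.769]
force: [-1.0, 1.3, 4.7]
opening: 0.0604
grip_force: 66.2
```

```bash
python3 f.py
```

```text
d along a mm 20.756371474274626 lat x,y [ 0.31960101 -0.5990469 ] F tool [ 1.2 -0.9 -4.7] M tool [ 0.13 -0.   -0.05] tilt [ 0.    -0.001  0.001] 23.425
```

Request:
move_arm(
  rows=[
    [1, [0, 0, 0.05], [0, 0, 0]],
    [1, [0, 0, 0.1], [0, 0, 0]],
    [1, [0, 0, 0.1], [0, 0, 0]],
    [1, [0, 0, 0.1], [0, 0, 0]],
  ],
)

```text
t: 23.92
tool_pos: [0.6196, -0.0278, 0.1167]
tcp_rot: [2.935, -0.442, 0.769]
force: [-5.6, 1.9, 7.8]
opening: 0.0602
grip_force: 66.8
```

```bash
python3 f.py
```

```text
d along a mm 20.134399726256746 lat x,y [ 0.41744354 -0.60579781] F tool [-1.3 -0.2 -9.7] M tool [-0.04 -0.16 -0.06] tilt [-0.    -0.001  0.   ] 23.925
```

Request:
move_arm(
  rows=[
    [1, [0, 0, 0.05], [0, 0, 0]],
    [1, [0, 0, 0.08], [0, 0, 0]],
    [1, [0, 0, 0.08], [0, 0, 0]],
    [1, [0, 0, 0.08], [0, 0, 0]],
  ],
)

```text
t: 24.42
tool_pos: [0.6198, -0.0279, 0.1165]
tcp_rot: [2.935, -0.442, 0.769]
force: [-8.8, 3.0, 11.4]
opening: 0.0602
grip_force: 67.4
```

```bash
python3 f.py
```

```text
d along a mm 19.749583276626634 lat x,y [ 0.50275556 -0.57481047] F tool [ -2.5  -0.2 -14.5] M tool [-0.05 -0.35 -0.06] tilt [-0.    -0.001  0.   ] 24.425
```

Red reads 14.5 N firm, 21.3 mm beyond blue's pressed depth, so it is home. Now I follow the seat up.

Request:
move_arm(
  rows=[
    [1, [0, 0, 0.01], [0, 0, 0]],
    [1, [0, 0, 0.01], [0, 0, 0]],
    [1, [0, 0, -0.1], [0, 0, 0]],
    [1, [0, 0, -0.22], [0, 0, 0]],
    [1, [0, 0, -0.35], [0, 0, 0]],
    [1, [0, 0, -0.47], [0, 0, 0]],
    [1, [0, 0, -0.57], [0, 0, 0]],
    [1, [0, 0, -0.63], [0, 0, 0]],
    [1, [0, 0, -0.63], [0, 0, 0]],
    [1, [0, 0, -0.63], [0, 0, 0]],
  ],
)

```text
t: 25.68
tool_pos: [0.6168, -0.0272, 0.1207]
tcp_rot: [2.935, -0.443, 0.768]
force: [1.0, 1.5, 3.4]
opening: 0.0603
grip_force: 66.0
```

```bash
python3 f.py
```

```text
d along a mm 24.980714032208507 lat x,y [-0.17754629 -0.37821511] F tool [ 2.1 -1.7 -2.7] M tool [0.13 0.05 0.02] tilt [-0.    -0.001  0.001] 25.675
```

Request:
move_arm(
  rows=[
    [1, [0.02, -0.02, -0.06], [0, 0, 0]],
    [1, [0.02, -0.02, -0.11], [0, 0, 0]],
    [1, [0.02, -0.02, -0.11], [0, 0, 0]],
    [1, [0.02, -0.02, -0.11], [0, 0, 0]],
  ],
)

```text
t: 26.18
tool_pos: [0.6163, -0.0269, 0.1216]
tcp_rot: [2.935, -0.443, 0.767]
force: [0.0, -0.8, 1.8]
opening: 0.0605
grip_force: 66.0
```

```bash
python3 f.py
```

```text
d along a mm 26.044806478580803 lat x,y [-0.16536402 -0.47791239] F tool [ 1.1  0.7 -1.5] M tool [-0.05 -0.08 -0.04] tilt [-0.001 -0.002  0.001] 26.175
```

Request:
move_arm(
  rows=[
    [0.6, [0, 0, 0], [0, 0, 0]],
    [0.2, [0, 0, 0], [0, 0, 0]],
    [-0.4, [0, 0, 0], [0, 0, 0]],
    [-1, [0, 0, 0], [0, 0, 0]],
    [-1, [0, 0, 0], [0, 0, 0]],
    [-1, [0, 0, 0], [0, 0, 0]],
    [-1, [0, 0, -0.5], [0, 0, 0]],
    [-1, [0, 0, -2], [0, 0, 0]],
    [-1, [0, 0, -5], [0, 0, 0]],
    [-1, [0, 0, -9], [0, 0, 0]],
    [-1, [-4, 0, -13], [0, 0, 0]],
    [-1, [-8, 0, -16], [0, 0, 0]],
    [-1, [-8, 0, -16], [0, 0, 0]],
    [-1, [-8, 0, -16], [0, 0, 0]],
  ],
)

```text
t: 27.92
tool_pos: [0.4752, 0.0169, 0.2233]
tcp_rot: [2.935, -0.442, 0.772]
force: [0.6, 0.2, -0.1]
opening: 0.0853
grip_force: 0.0
```

```bash
python3 - <<'E'
from h import *
a_=manip.grab_frame("side");b=manip.grab_frame("top")
z=lambda im,x,y,w,h,k:cv2.resize(im[y:y+h,x:x+w],None,fx=k,fy=k,interpolation=cv2.INTER_CUBIC)
for cam,im in(("side",a_),("top",b)):
    for u in px(cam,INS.apply(circ(.031,0))+RIM+.044*a): cv2.circle(im,tuple(int(round(v)) for v in u),0,(255,255,0),-1)
o=np.hstack([z(a_,200,155,75,95,5),z(b,240,130,75,95,5)])
cv2.imwrite("pics/j.png",o[:,:,::-1]); look(["red_mid","blue_mid","seat_mid"])
E
```

```text
side red_mid 0.97 [ 0.56   -0.4217  0.0343] [291.28529725 116.42386737]
side red_mid 0.78 [ 0.521  -0.3263  0.0322] [301.06622922 139.56704371]
side red_mid 0.76 [ 0.6172 -0.0256  0.1042] [245.55086444 201.02949029]
side red_mid 0.25 [ 0.6849  0.3184 -0.0046] [185.19219237 363.55164644]
side blue_mid 0.61 [ 0.6277 -0.0322  0.0882] [242.0905763  202.89916228]
side seat_mid 0.49 [ 0.638  -0.0374  0.0635] [239.0666205  207.56161419]
top red_mid 0.98 [ 0.5279 -0.3199  0.0324] [393.31051115 225.94960836]
top red_mid 0.65 [ 0.6207 -0.0248  0.106 ] [272.54437363 177.75430713]
top red_mid 0.55 [ 0.5611 -0.4216  0.0324] [433.96951178 213.42442079]
top blue_mid 0.43 [ 0.636  -0.0291  0.0911] [274.44377626 172.92178282]
top seat_mid 0.55 [ 0.6422 -0.0367  0.0706] [277.54473048 172.72396622]
```

View pics/j.png

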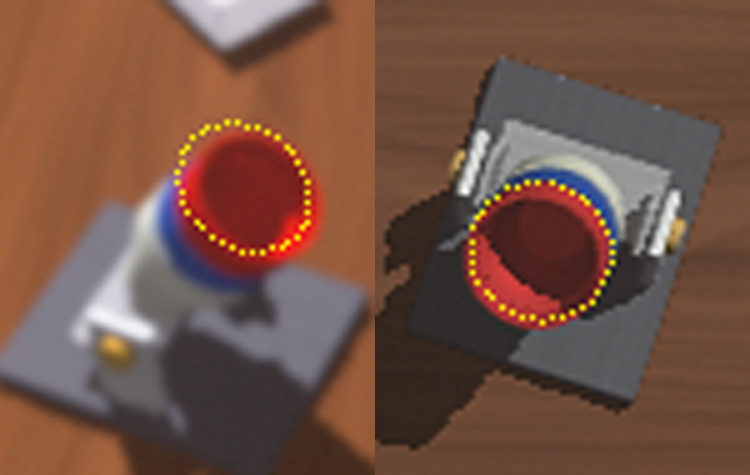

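The final picture shows one straight stack in even bands: red rim at top (272,181) and side (250,195), blue, then white. The gripper is clear, so I hand in.

```bash
python3 -c "
from cell import manip
print(manip.hand_in())"
```

```text
the job is handed in; nothing more can be done
None
```

The job is handed in with no verdict returned: blue is nested in white and red in blue, each pressed home at about 15 N, the seat let back up, and the arm clear with nothing else touched; the firm stop felt stiffer than described (about 10 N per mm, not 4).

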